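# Open the green gauge case and lock its lid stay

## Robot

A 6-joint arm with a two-finger parallel gripper is mounted at the origin on the work surface. World frame = base frame: x ahead of the robot, y to its left, z up, the work surface at z = 0. Lengths are in m, angles in degrees, forces in N, time in s.
With the tool pointing down it reaches from about 0.4 to 0.825 m from the base axis. Payload 7 kg.
Tool frame: the origin (TCP) lies at the very end of the fingers, on their centre line; the grasp point (between the pads) lies 19 mm behind it (ctrl.grip_point_offset is the distance from the TCP to the grasp point, in m); x points along the fingers, z is the direction in which the jaws open and shut, and the axes are right-handed (so a half turn about x gives the same grasp; the last joint's range is limited). The gripper opens to 88 mm and grips with 3 to 60 N. Pads are 19 mm wide; open, the fingers measure 130 mm over their backs; the gripper's body (78 mm by 193 mm) begins 47 mm behind the grasp point.
Start: joints at [-48.581, 20.546, 0.682, 0, -70.136, -16.507], TCP at [0.284, -0.612, 0.227] pointing down, gripper open.
Joint ranges: [-176.03, 176.03], [-82.01, 121.73], [-58.28, 71.71], [-173.87, 95.51], [-174.79, -0.11], [-173.66, 173.66]. Speed limits (degrees/s): [136.94, 136.94, 172.46, 180, 180, 180].

## Interface

Orientations are given as [roll, pitch, yaw] about the fixed x, y, z axes, in that order (R = Rz(yaw) Ry(pitch) Rx(roll)).
In Python, from plant import get_obs, snapshot, calibration, close_job, ctrl gives the robot as it stands.
- The arm moves only by the tool move_arm, never from a script. Its argument "commands" is a list that holds one entry, the list of rows, each a list of 4 numbers: the shift along the tool's x, y, z in cm, then the turn about the tool's x in rad. In form: [[[dx, dy, dz, spin], ...]]. A call has 1 to 8 rows; each row shifts and turns the commanded pose from where the row before left it, along the tool's axes as they then stand; what a row does not reach is not made up. A row lasts 1/10 s, in which the tool goes at most 50 mm and 8.59 degrees, less where a joint would pass 70% of its speed; a pose out of reach is approached as far as the arm can. A call with a gripper value outside its range is refused whole. "jaw" is the finger opening in cm, from 0 to 8.76, set as the call begins (left out, the last holds). The fingers move at their own pace and stop on an object; the grip force is fixed at half the most. Time passes only in rows, so rows that do not move let the fingers close. It gives the time, the measured TCP pose, the force and the opening at its end, in the units of the state.
- get_obs(): the state, without advancing time (a new reading comes with each control period).
- snapshot(name): name is "scene" or "top" or "wrist"; returns (picture, depth): 480x640x3 uint8, red, green, blue; 480x640 float32, m along the optical axis (not along the pixel's ray), 0 where there is no reading.
- calibration(name): a dict with "mtx" (3x3 intrinsics, pixels), "T" (4x4, takes a point from camera to world coordinates); the wrist camera has in their place "tool_from_camera" (4x4, takes a point from camera to tool coordinates, whose origin is the TCP and whose axes are the tool frame's). Camera axes: x right, y up, looking along -z (the intrinsics and any distortion apply to the point x, -y, -z); pixel columns grow to the right and rows downward; lengths in m; the calibration is good to about 2 mm. A picture is of the moment at which its call begins: read the wrist's pose just before it. calibration takes no time and is no camera call.
- close_job(): hands the job in, once; it reports no verdict.
The state is a dict: "clock": time; "joint_pos": joint angles; "qvel": joint speeds; "tau": joint torques, N m; "tool_pos": TCP position; "orientation": TCP orientation; "force": force on the tool from outside, world axes, zero at the start; "moment": the same for the moment, N m; "opening": finger opening in m.
Only numpy, scipy, OpenCV 4.12 (cv2) and the standard library are available. Lean on these libraries where they do the work, as an engineer would, in place of code of your own. Each camera call takes 0.05 s, during which the arm holds its last target. There are 200 camera calls.

## Task

I need the bore gauge from the green case on the compressor overhaul bench. Raise the green case's lid by its steel bar, then push the red knob of its folding side stay back, past straight, until it stops, so that the lid is locked up and stays up by itself. Leave the orange case shut.

Things in the scene. Friction and masses are not known exactly. Their poses are not given: they have to be found in the camera images.
- green_bar (a point): Middle of the 10 mm round steel bar (80 mm clear) on the green lid's front edge, a 40 mm gap between, 96 mm up while shut. Axes turn with the lid; shut: x level to the hinge, y along the bar, z up. Hinge line: 205 mm along +x, 9 mm along -z, parallel to y. Case fixed, 160 mm square, 85 mm high, lid 18 mm, 0.35 kg. Fully up 85 degrees; it stands by itself above about 72, falls shut below about 55.
- green_knob (a point): Middle of the red push knob, 16 mm thick, 44 mm long, parallel to the hinge, out from the elbow of the two-link steel stay on the green case's left side (seen from its front); 44 mm outward of the lid's side. Lid shut: elbow folded to the front at rim height. Lid at 79 degrees: some 70 mm before the hinge; a few N push it about 30 mm back towards the hinge, past straight, to a firm stop.
- green_stay (a joint): Elbow angle of the green case's stay: 0 folded (lid shut), 2.33 rad when its two links are in line, 2.54 rad at the stop past straight, where it is locked. Lifting the lid alone only brings it near straight; pushing the knob back lifts the lid the last degrees.
- orange_bar (a point): Middle of the lifting bar of the orange case, the same as the green one but for its colour, with the same axes and height. It is to stay shut.

How it is judged:
By the outcome, as a careful person would: the job done as asked, in the order asked, and still so for the second after the job is handed in, with the robot touching nothing.
It also fails if it takes over 51 s, if anything falls off the work surface, if the arm or the gripper's body presses on something with over 40 N, if the wrist force passes 120 N, or if a joint passes its speed limit or range.

## Working session

There is one attempt and no reset: what is moved stays moved. The work goes in short steps, Python scripts to look and compute and a tool call to move; the robot and the scene stay as the last step left them, time stands still between calls to the robot, and variables do not carry over. Pictures are saved under pics/ and viewed, about 8 in all and at most 12, crops included, and the job is handed in when it is done.

Besides the shell and the picture viewer there is one more tool, called after ">>>" as name([rows], argument=value, ...), one row to a line, values as JSON. move_arm: Moves the arm, as the interface text tells. Its arguments: {"type":"object","properties":{"commands":{"type":"array"},"jaw":{"type":"number"}},"required":["commands"]}

```bash
mkdir -p pics; cat > h.py <<'E'
import numpy as np, cv2
from scipy.spatial.transform import Rotation as R
from plant import get_obs, snapshot, calibration, close_job, ctrl
def pose(o=None):
    o=o or get_obs(); T=np.eye(4); T[:3,:3]=R.from_euler('xyz',o['orientation'],degrees=True).as_matrix(); T[:3,3]=o['tool_pos']; return T
def cloud(name):
    o=get_obs(); p,d=snapshot(name); c=calibration(name); K=np.array(c['mtx'])
    T=np.array(c['T']) if 'T' in c else pose(o)@np.array(c['tool_from_camera'])
    v,u=np.mgrid[:480,:640]
    q=cv2.undistortPoints(np.stack([u,v],-1).reshape(-1,1,2).astype(float),K,np.array(c['dist']) if 'dist' in c else None).reshape(480,640,2)
    P=np.stack([q[...,0]*d,-q[...,1]*d,-d],-1)@T[:3,:3].T+T[:3,3]
    P[d==0]=np.nan
    return p,d,P
E
python3 - <<'E'
from h import *
o=get_obs(); print(o); print(ctrl.grip_point_offset)
for n in('scene','top'):
    c=calibration(n); print(n,c)
    p,d,P=cloud(n); cv2.imwrite(f'pics/{n}0.png',p[...,::-1]); np.savez(f'{n}0.npz',p=p,P=P)
print(calibration('wrist'))
E
```

```text
{'clock': 0.0, 'joint_pos': array([-4.85806778e+01,  2.05894111e+01,  6.32583753e-01, -2.00016193e-02,
       -7.01365204e+01, -1.65044104e+01]), 'qvel': array([ 0.01284115,  0.06295184, -0.05309674,  0.01135115, -0.04213549,
       -0.07635123]), 'tau': array([ 2.81075936e-04, -5.82715631e+01,  2.93050700e+01,  6.99755743e+00,
        6.74096664e-03, -1.71473589e-04]), 'tool_pos': array([ 0.28408922, -0.61174805,  0.22563688]), 'orientation': array([  5.11732098,  89.90477679, 120.02542126]), 'force': array([ 0.30361309, -0.08069937, -0.66252805]), 'moment': array([ 0.03391716, -0.01090403, -0.01384422]), 'opening': 0.08761426878902875}
0.0188
scene {'mtx': array([[510.75346585,   0.        , 327.60212972],
       [  0.        , 510.75346585, 245.00694827],
       [  0.        ,   0.        ,   1.        ]]), 'T': array([[ 0.71127447, -0.52967593,  0.46209527,  0.92513138],
       [ 0.70291037,  0.53375154, -0.47013435, -0.43078605],
       [ 0.00237479,  0.65920612,  0.75195855,  0.86815697],
       [ 0.        ,  0.        ,  0.        ,  1.        ]])}
top {'mtx': array([[463.317
[... 215 characters left out ...]
0.99966815, -0.01249359,  0.02252794,  0.03577722],
       [ 0.02164851,  0.06654502,  0.99754855,  0.9373648 ],
       [ 0.        ,  0.        ,  0.        ,  1.        ]])}
{'mtx': array([[370.01509103,   0.        , 321.05390409],
       [  0.        , 370.01509103, 241.86457337],
       [  0.        ,   0.        ,   1.        ]]), 'tool_from_camera': array([[-3.08580673e-04,  2.82187821e-01, -9.59359129e-01,
        -1.58132218e-01],
       [-5.14961597e-04,  9.59359003e-01,  2.82187949e-01,
         7.61252927e-02],
       [ 9.99999820e-01,  5.81110857e-04, -1.50723756e-04,
        -1.21317137e-04],
       [ 0.00000000e+00,  0.00000000e+00,  0.00000000e+00,
         1.00000000e+00]])}
```

View pics/scene0.png

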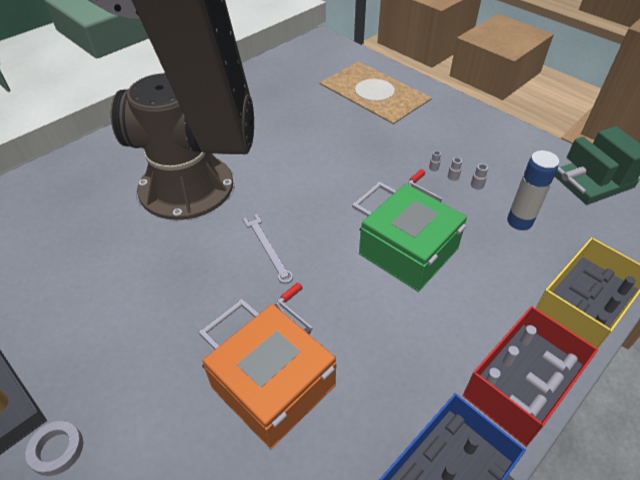

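View pics/top0.png

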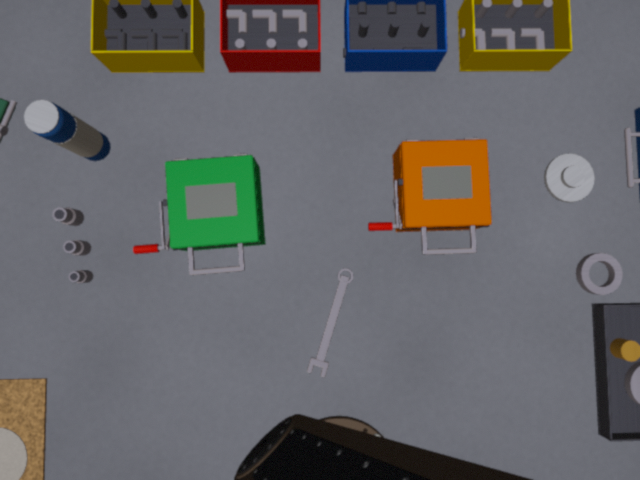

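The scene view shows the green case with its bar at about (375,197) and knob at (417,175). The top view has the green bar's middle at about (216,270) and the knob at (146,249). The hinge is on the far side (+x), and the stay is on the +y side.

```bash
cat > m.py <<'E'
from h import *
D={n:np.load(n+'0.npz') for n in('scene','top')}
for n in D:
    p=D[n]['p'];P=D[n]['P'];hsv=cv2.cvtColor(p,cv2.COLOR_RGB2HSV)
    ok=np.isfinite(P[...,0])&(abs(P[...,0]-.55)<.25)&(abs(P[...,1]-.25)<.25)
    g=(hsv[...,0]>45)&(hsv[...,0]<75)&(hsv[...,1]>130)&ok&(P[...,2]>.095)&(P[...,2]<.125)
    q=P[g]; r=cv2.minAreaRect(q[:,:2].astype(np.float32)*1000); print(n,'lid',r,'z',np.median(q[:,2]))
    print(cv2.boxPoints(r).round(1).tolist())
    red=((hsv[...,0]<6)|(hsv[...,0]>174))&(hsv[...,1]>150)&ok&(P[...,2]>.04)
    k=P[red]; print('knob',k.mean(0),k.min(0),k.max(0),len(k))
    s=(hsv[...,1]<60)&ok&(P[...,2]>.085)&(P[...,2]<.115)&~g
    b=P[s&(P[...,0]<np.percentile(q[:,0],2)-.02)&(P[...,1]<np.percentile(q[:,1],98)-.0)]
    rb=cv2.minAreaRect(b[:,:2].astype(np.float32)*1000);print('bar',rb,np.median(b,0),b.min(0),b.max(0),len(b))
E
python3 m.py
```

```text
scene lid ((533.6044921875, 225.09996032714844), (159.50848388671875, 163.30252075195312), 4.222764015197754) z 0.10307356292676251
[[448.1000061035156, 300.70001220703125], [460.1000061035156, 137.8000030517578], [619.2000122070312, 149.5], [607.0999755859375, 312.3999938964844]]
knob [0.45053794 0.34432027 0.10013833] [0.44367501 0.32480043 0.09485179] [0.45691694 0.36617239 0.10400923] 77
bar ((419.1163635253906, 217.95230102539062), (100.58769226074219, 37.2489128112793), 89.63636779785156) [0.41239453 0.21865152 0.09804189] [0.40067588 0.1677149  0.08813293] [0.43805965 0.26817055 0.10376671] 273
top lid ((531.96826171875, 225.44171142578125), (159.17770385742188, 160.7694854736328), 3.948619842529297) z 0.10480522318026309
[[447.0, 300.20001220703125], [458.1000061035156, 139.8000030517578], [616.9000244140625, 150.6999969482422], [605.7999877929688, 311.1000061035156]]
knob [0.44779675 0.34378495 0.10183986] [0.44014567 0.32168216 0.09750346] [0.45600084 0.36552239 0.10645855] 181
bar ((417.47528076171875, 217.9618377685547), (32.71788024902344, 100.16159057617188), 0.43834102153778076) [0.4098613  0.22102454 0.0999686 ] [0.40090894 0.16784077 0.09058225] [0.43414969 0.26815331 0.10395725] 439
```

```bash
cat >> h.py <<'E'
psi=np.radians(4.1); C=np.array([.5325,.2253,0]); ex=np.array([np.cos(psi),np.sin(psi),0]); ey=np.array([-ex[1],ex[0],0])
bar=C-.125*ex+[0,0,.096]; hinge=C+.080*ex+[0,0,.087]
def tocase(p): d=np.asarray(p)-hinge; return np.stack([d@ex,d@ey,d[...,2]],-1)
def spin():
    T=pose(); z=T[:3,:3]@[0,0,1]; y=T[:3,:3]@[0,1,0]
    # spin about tool x(down): angle to bring z onto ex
    return np.arctan2(-(ex@y),ex@z), T
E
python3 - <<'E'
from h import *
s,T=spin(); print('spin',s); print(T[:3,:3].round(3)); print(bar,hinge)
f=lambda p:(T[:3,:3].T@(np.array(p)-T[:3,3])*100).round(1)
print(f([.55,-.2,.227]),tocase(T[:3,3]))
Q=T[:3,:3]@R.from_euler('x',s).as_matrix(); print(Q.round(2))
E
```

```text
spin 1.9339510545316008
[[-0.001 -0.907 -0.421]
 [ 0.001 -0.421  0.907]
 [-1.     0.     0.002]]
[0.4078199  0.21636282 0.096     ] [0.61229526 0.2310198  0.087     ]
[ -0.1 -41.5  26.2] [-0.38757877 -0.81720438  0.13870618]
[[-0.   -0.07  1.  ]
 [ 0.    1.    0.07]
 [-1.    0.   -0.  ]]
```

>>> move_arm([
  [[0,0,0,-0.149],[0,0,0,-0.149],[0,0,0,-0.149],[0,0,0,-0.149],[0,0,0,-0.149],[0,0,0,-0.149],[0,0,0,-0.149],[0,0,0,-0.149]],
])

```text
clock: 0.9
tool_pos: [0.2842, -0.6119, 0.226]
orientation: [-63.4, 89.9, 120.1]
force: [-0.4, 0.1, 0.0]
opening: 0.0877
```

```bash
cat > st.py <<'E'
from h import *
s,T=spin(); s=(s+np.pi/2)%np.pi-np.pi/2; o=get_obs(); c=tocase(T[:3,3])
print('t',o['clock'],'spin',round(s,3),'tcp-case cm',(c*100).round(2),'F',o['force'].round(1),'op',o['opening'].round(4),'j',o['joint_pos'].round(0), 'zdir',(T[:3,2]@ex).round(3))
E
python3 st.py; python3 -c "
from h import *
print(tocase(bar)*100,tocase([.55,-.2,.227])*100)"
```

```text
[-2.05000000e+01  1.56125113e-15  9.00000000e-01] [ -9.29526494 -42.54627703  14.        ]Traceback (most recent call last):
  File "st.py", line 3, in <module>
    print('t',o['clock'],'spin',round(s,3),'tcp-case cm',(c*100).round(2),'F',o['force'].round(1),'op',o['opening'].round(4),'j',o['joint_pos'].round(0), 'zdir',(T[:3,2]@ex).round(3))
                                                                                                       ^^^^^^^^^^^^^^^^^^
AttributeError: 'float' object has no attribute 'round'
```

>>> move_arm([
  [[0,-3.9,-2.9,-0.015],[0,-3.9,-2.9,0],[0,-3.9,-2.9,0],[0,-3.9,-2.9,0],[0,-3.9,-2.9,0],[0,-3.9,-2.9,0],[0,-3.9,-2.9,0],[0,-3.9,-2.9,0]],
])

```text
clock: 1.7
tool_pos: [0.4948, -0.283, 0.2265]
orientation: [-55.5, 90.0, 128.6]
force: [1.3, 0.4, 0.8]
opening: 0.0873
```

>>> move_arm([
  [[0,-3.9,-2.9,0],[0,-3.9,-2.9,0],[0,-4.2,1.1,0],[0,-4.2,1.1,0],[0,-4.2,1.1,0],[0,-4.2,1.1,0],[0,-4.2,1.1,0],[0,-4.2,1.1,0]],
])

```text
clock: 2.5
tool_pos: [0.4617, 0.0451, 0.2264]
orientation: [-29.6, 90.0, 154.4]
force: [1.1, 1.1, 0.2]
opening: 0.0874
```

```bash
sed -i "s/o\['opening'\].round(4)/round(o['opening'],4)/" st.py; python3 st.py
```

```text
t 2.5 spin -0.001 tcp-case cm [-16.35 -17.47  13.94] F [1.1 1.1 0.2] op 0.0874 j [ 30.   0. -25.  -0. -65. -26.] zdir -1.0
```

>>> move_arm([
  [[0,-4.4,1,0],[0,-4.4,1,0],[0,-4.4,1,0],[0,-4.3,1.1,0],[0,0,0,0],[0,0,0,0]],
])

```text
clock: 3.1
tool_pos: [0.4088, 0.2161, 0.2262]
orientation: [37.8, 90.0, -138.0]
force: [0.3, -0.3, 1.2]
opening: 0.0874
```

```bash
python3 st.py; python3 - <<'E'
from h import *
p,d,P=cloud('wrist'); cv2.imwrite('pics/w1.png',p[...,::-1])
c=tocase(P)*100
hsv=cv2.cvtColor(p,cv2.COLOR_RGB2HSV)
m=(hsv[...,1]<60)&(abs(c[...,1])<3.3)&(c[...,0]>-25)&(c[...,0]<-18.5)&(c[...,2]>-1)&(c[...,2]<4)
q=c[m]; print(len(q),np.percentile(q,[2,50,98],axis=0))
m=(hsv[...,1]<60)&(c[...,0]>-25)&(c[...,0]<-16.5)&(c[...,2]>-1)&(c[...,2]<4); print(np.percentile(c[m],[1,99],axis=0))
E
```

```text
t 3.1 spin 0.002 tcp-case cm [-20.4   -0.03  13.92] F [ 0.3 -0.3  1.2] op 0.0874 j [ 52.   0. -25.  -0. -65. -48.] zdir -1.0
989 [[-21.08937867  -3.16476565   0.96399736]
 [-20.61660253  -0.20451048   1.30910781]
 [-20.14627883   3.14874688   1.50295462]]
[[-21.08310179  -4.83534115   0.59890691]
 [-16.58139767   4.84309796   1.52490001]]
```

View pics/w1.png

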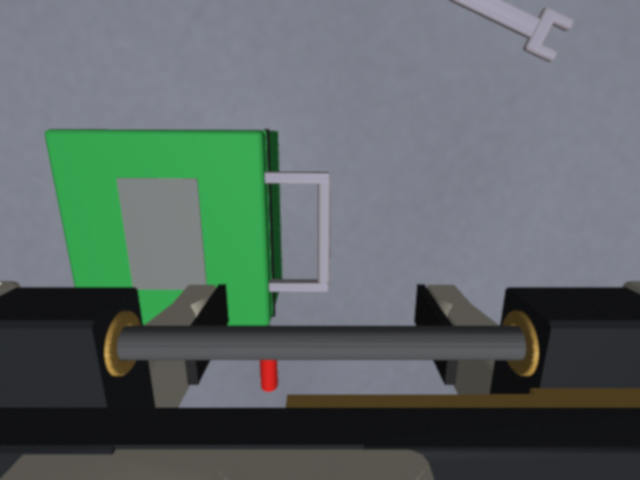

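The wrist view shows the green bar at (323,232) running vertically in the picture, with the knob at (268,373). The bar is centred to about 2 mm, so I'm narrowing the jaws to fit the gap and going down.

>>> move_arm([
  [[0,0,0.2,0],[0,0,0,0],[0,0,0,0],[3,0,0,0],[3,0,0,0],[2,0,0,0],[0,0,0,0]],
], jaw=2.6)

```text
clock: 3.85
tool_pos: [0.4064, 0.2133, 0.1442]
orientation: [41.7, 89.7, -134.3]
force: [-0.5, -0.5, 0.8]
opening: 0.0369
```

```bash
python3 st.py
```

```text
t 3.85 spin -0.002 tcp-case cm [-20.66  -0.29   5.72] F [-0.5 -0.5  0.8] op 0.0369 j [ 52.   4. -32.  -0. -54. -48.] zdir -1.0
```

>>> move_arm([
  [[0,0,0,0],[0,0,0,0],[1.5,0,0,0],[1.5,0,0,0],[1.5,0,0,0],[1.5,0,0,0],[0,0,0,0],[0,0,0,0]],
])

```text
clock: 4.65
tool_pos: [0.408, 0.2157, 0.0876]
orientation: [-147.4, 89.9, 36.7]
force: [-0.1, -0.0, 0.1]
opening: 0.0262
```

```bash
python3 st.py
```

```text
t 4.65 spin -0.0 tcp-case cm [-20.48  -0.07   0.06] F [-0.1 -0.   0.1] op 0.0262 j [ 52.   9. -36.   0. -45. -48.] zdir -1.0
```

>>> move_arm([
  [[0.4,0,0.1,0],[0,0,0,0],[0,0,0,0]],
])

```text
clock: 4.95
tool_pos: [0.4066, 0.2153, 0.083]
orientation: [-135.2, 90.0, 48.9]
force: [-0.4, 0.3, 0.0]
opening: 0.0258
```

>>> move_arm([
  [[0,0,0,0],[0,0,0,0],[0,0,0,0],[0,0,0,0],[0,0,0,0]],
], jaw=0)

```text
clock: 5.45
tool_pos: [0.4071, 0.2153, 0.0827]
orientation: [-167.2, 89.9, 16.9]
force: [5.0, -1.2, 0.2]
opening: 0.0089
```

```bash
python3 st.py; python3 - <<'E'
import numpy as np
# bar path in tool x(down),z(-case x), relative to bar at (-20.5,0.9), 24 steps to 79deg
a0=np.arctan2(.9,20.5); r=np.hypot(20.5,.9)
A=np.radians(np.r_[np.linspace(0,79,25)])
X=-r*np.cos(A+a0);Z=r*np.sin(A+a0)
for i in range(24): print(int(np.degrees(A[i+1])),[round(-(Z[i+1]-Z[i]),2),0,round(-(X[i+1]-X[i]),2),0],end=' ')
E
```

```text
t 5.45 spin -0.0 tcp-case cm [-20.58  -0.1   -0.43] F [ 5.  -1.2  0.2] op 0.0089 j [ 53.   9. -37.   0. -44. -48.] zdir -1.0
3 [np.float64(-1.18), 0, np.float64(-0.09), 0] 6 [np.float64(-1.17), 0, np.float64(-0.15), 0] 9 [np.float64(-1.16), 0, np.float64(-0.22), 0] 13 [np.float64(-1.14), 0, np.float64(-0.29), 0] 16 [np.float64(-1.13), 0, np.float64(-0.35), 0] 19 [np.float64(-1.1), 0, np.float64(-0.42), 0] 23 [np.float64(-1.08), 0, np.float64(-0.48), 0] 26 [np.float64(-1.05), 0, np.float64(-0.54), 0] 29 [np.float64(-1.02), 0, np.float64(-0.6), 0] 32 [np.float64(-0.98), 0, np.float64(-0.66), 0] 36 [np.float64(-0.94), 0, np.float64(-0.71), 0] 39 [np.float64(-0.9), 0, np.float64(-0.76), 0] 42 [np.float64(-0.85), 0, np.float64(-0.81), 0] 46 [np.float64(-0.8), 0, np.float64(-0.86), 0] 49 [np.float64(-0.75), 0, np.float64(-0.91), 0] 52 [np.float64(-0.7), 0, np.float64(-0.95), 0] 55 [np.float64(-0.64), 0, np.float64(-0.99), 0] 59 [np.float64(-0.59), 0, np.float64(-1.02), 0] 62 [np.float64(-0.53), 0, np.float64(-1.05), 0] 65 [np.float64(-0.47), 0, np.float64(-1.08), 0] 69 [np.float64(-0.4), 0, np.float64(-1.11), 0] 72 [np.float64(-0.34), 0, np.float64(-1.13), 0] 75 [np.float64(-0.27), 0, np.float64(-1.15), 0] 79 [np.float64(-0.21), 0, np.float64(-1.16), 0]
```

Gripped, with the jaws stopped at 8.9 mm on the bar. Now I lift along the arc.

>>> move_arm([
  [[-1.2,0,-0.1,0],[-1.2,0,-0.15,0],[-1.15,0,-0.2,0],[-1.15,0,-0.3,0],[-1.1,0,-0.35,0],[-1.1,0,-0.4,0],[-1.1,0,-0.5,0],[-1.05,0,-0.55,0]],
])

```text
clock: 6.25
tool_pos: [0.4335, 0.2171, 0.1732]
orientation: [-174.0, 89.9, 10.0]
force: [16.8, -0.5, -13.2]
opening: 0.0086
```

```bash
python3 st.py
```

```text
t 6.25 spin -0.0 tcp-case cm [-17.94  -0.11   8.62] F [ 16.8  -0.5 -13.2] op 0.0086 j [ 50.   5. -27.   0. -58. -46.] zdir -1.0
```

>>> move_arm([
  [[-0.95,0,-0.7,0],[-0.95,0,-0.7,0],[-0.95,0,-0.7,0],[-0.9,0,-0.75,0],[-0.85,0,-0.8,0],[-0.8,0,-0.85,0],[-0.75,0,-0.9,0],[-0.7,0,-0.95,0]],
])

```text
clock: 7.05
tool_pos: [0.4954, 0.2213, 0.2428]
orientation: [7.1, 90.0, -168.9]
force: [-6.4, 1.0, 4.7]
opening: 0.0088
```

```bash
python3 st.py
```

```text
t 7.05 spin -0.0 tcp-case cm [-11.72  -0.13  15.58] F [-6.4  1.   4.7] op 0.0088 j [ 45.   7. -15.  -0. -68. -41.] zdir -1.0
```

>>> move_arm([
  [[-0.65,0,-0.95,0],[-0.6,0,-1.0,0],[-0.55,0,-1.05,0],[-0.45,0,-1.05,0],[-0.4,0,-1.1,0],[-0.35,0,-1.1,0],[-0.2,0,-0.8,0],[0,0,0,0]],
])

```text
clock: 7.85
tool_pos: [0.5675, 0.2263, 0.2742]
orientation: [164.8, 89.9, -11.1]
force: [-1.8, -1.8, 4.7]
opening: 0.009
```

```bash
python3 st.py;  python3 - <<'E'
from h import *
p,d,P=cloud('scene'); cv2.imwrite('pics/s2.png',cv2.resize(p[80:320,260:580,::-1],None,fx=2.4,fy=2.4)); np.savez('scene2.npz',p=p,P=P)
E
```

```text
t 7.85 spin -0.001 tcp-case cm [-4.5  -0.15 18.72] F [-1.8 -1.8  4.7] op 0.009 j [ 40.  13.  -4.   0. -73. -36.] zdir -1.0
```

View pics/s2.png

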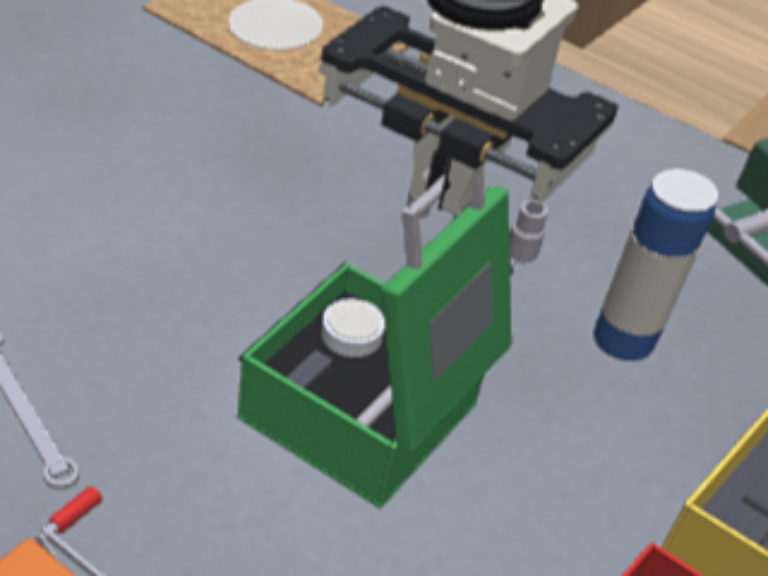

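The lid is up at about 75° and gripped; the bar is at about (430,195) in the crop. I'll take it a few degrees further, then open the jaws.

>>> move_arm([
  [[-0.15,0,-0.7,0],[-0.1,0,-0.7,0],[0,0,0,0],[0,0,0,0]],
])

```text
clock: 8.3
tool_pos: [0.5809, 0.2273, 0.2764]
orientation: [162.9, 89.9, -13.0]
force: [-0.5, -2.1, 4.0]
opening: 0.0089
```

```bash
python3 st.py
```

```text
t 8.3 spin -0.001 tcp-case cm [-3.16 -0.14 18.94] F [-0.5 -2.1  4. ] op 0.0089 j [ 39.  14.  -2.   0. -74. -35.] zdir -1.0
```

>>> move_arm([
  [[0,0,0,0],[0,0,0,0],[0,0,0,0],[0,0,0,0]],
], jaw=3.0)

```text
clock: 8.7
tool_pos: [0.5795, 0.2276, 0.2758]
orientation: [-7.0, 90.0, 177.1]
force: [0.1, -0.4, 0.5]
opening: 0.0291
```

```bash
python3 st.py; python3 - <<'E'
from h import *
for n in('scene','top'):
    p,d,P=cloud(n); hsv=cv2.cvtColor(p,cv2.COLOR_RGB2HSV); c=tocase(P)*100
    m=((hsv[...,0]<6)|(hsv[...,0]>174))&(hsv[...,1]>130)&(abs(c[...,0]+8)<14)&(abs(c[...,1]-12)<8)&(c[...,2]>-3)
    print(n,m.sum(), np.percentile(c[m],[3,50,97],axis=0) if m.any() else '')
    cv2.imwrite(f'pics/{n}3.png',p[...,::-1])
E
```

```text
t 8.7 spin -0.0 tcp-case cm [-3.3  -0.1  18.88] F [ 0.1 -0.4  0.5] op 0.0291 j [ 39.  14.  -2.  -0. -74. -35.] zdir -1.0
scene 0 
top 13 [[-7.38170723 14.17936357  2.93861819]
 [-6.93998489 14.32645088  3.18100217]
 [-6.34269297 14.48534937  3.36078428]]
```

>>> move_arm([
  [[-1,0,0,0],[-1.5,0,0,0],[-2,0,0,0],[-2,0,0,0],[0,-3,2,0],[0,-4,2,0],[0,-4,2,0],[0,-4,1,0]],
])

```text
clock: 9.6
tool_pos: [0.4978, 0.3733, 0.3429]
orientation: [-130.9, 89.9, 53.2]
force: [2.2, 0.8, -0.0]
opening: 0.0301
```

```bash
python3 st.py; python3 - <<'E'
from h import *
for n in('scene','top','wrist'):
    p,d,P=cloud(n); hsv=cv2.cvtColor(p,cv2.COLOR_RGB2HSV); c=tocase(P)*100
    m=((hsv[...,0]<6)|(hsv[...,0]>174))&(hsv[...,1]>130)&(abs(c[...,0]+8)<14)&(abs(c[...,1]-12)<8)&(c[...,2]>-3)
    print(n,m.sum(), np.percentile(c[m],[3,50,97],axis=0) if m.any() else '')
    np.savez(n+'4.npz',p=p,c=c)
    cv2.imwrite(f'pics/{n}4.png',p[...,::-1])
a=cv2.imread('pics/top4.png')[80:380,80:400]; b=cv2.imread('pics/wrist4.png')
cv2.imwrite('pics/c4.png',np.hstack([cv2.resize(a,(400,375)),cv2.resize(b,(400,375))]))
E
```

```text
t 9.6 spin -0.0 tcp-case cm [-10.41  15.01  25.59] F [ 2.2  0.8 -0. ] op 0.0301 j [ 55.  13.   5.   0. -82. -51.] zdir -1.0
scene 0 
top 197 [[-7.55889351 10.36755145  2.6528732 ]
 [-6.97948991 12.34160874  3.13205402]
 [-6.22986226 14.32071905  3.44443028]]
wrist 568 [[-7.63901671 10.48717376  2.81595939]
 [-7.01770853 12.41665808  3.15314308]
 [-6.3244173  14.456501    3.36133656]]
```

View pics/c4.png

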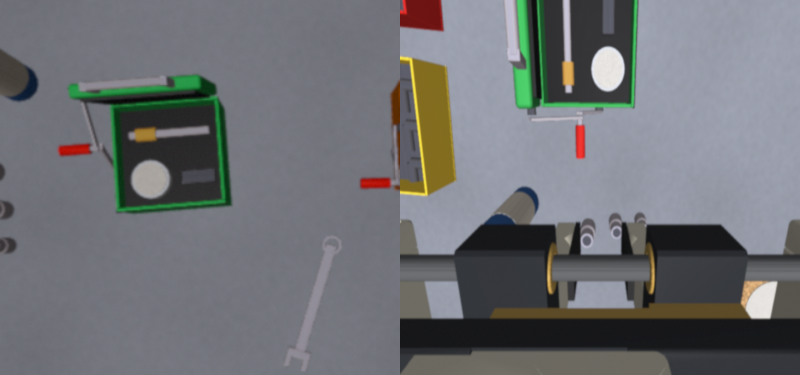

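The lid stands by itself and the stay is nearly straight. The red knob is at (75,150) in the top crop and (580,140) in the wrist crop, centred at about case (-7.0, 12.4, 2.4) cm. Next I check how much sideways room there is beside the upper link.

```bash
python3 - <<'E'
import numpy as np
for n in('top','wrist'):
    D=np.load(n+'4.npz'); c=D['c'];p=D['p'].astype(int)
    m=(c[...,1]>8.2)&(c[...,1]<16)&(c[...,0]>-13)&(c[...,0]<4)&(c[...,2]>-3)&(c[...,2]<25)
    q=c[m]; col=p[m]
    for lo in range(-3,24,2):
        s=(q[:,2]>=lo)&(q[:,2]<lo+2)
        if s.sum()>3: print(n,lo,s.sum(),'x',np.percentile(q[s,0],[2,98]).round(1),'y',np.percentile(q[s,1],[2,50,98]).round(1),col[s].mean(0).round())
E
```

```text
top -3 19 x [-9.5 -8.1] y [8.5 8.6 8.9] [81. 95. 84.]
top -1 34 x [-8.8 -7.3] y [8.5 8.6 8.9] [86. 83. 87.]
top 1 150 x [-7.8 -6.2] y [ 8.5 10.2 14.2] [124.  74.  77.]
top 3 218 x [-7.4 -3.8] y [ 9.1 11.4 14.4] [151.  49.  45.]
top 5 66 x [-4.4 -1.4] y [9.1 9.2 9.5] [107. 104. 108.]
top 7 13 x [-2.4 -1.5] y [9.  9.2 9.5] [124. 120. 125.]
wrist -3 36 x [-9.8 -8.3] y [8.5 8.7 8.9] [134. 131. 139.]
wrist -1 33 x [-9.  -8.2] y [8.6 8.7 8.9] [141. 137. 145.]
wrist 1 333 x [-8.  -6.3] y [ 8.6 10.4 14.4] [172. 115. 122.]
wrist 3 591 x [-7.6 -4.9] y [ 9.2 11.9 14.5] [218.  76.  75.]
wrist 5 156 x [-4.7 -2.1] y [9.1 9.3 9.5] [176. 173. 182.]
wrist 7 218 x [-2.2 -0.2] y [8.3 9.1 9.5] [135. 134. 143.]
```

>>> move_arm([
  [[0,0.5,0.8,0],[0,0.6,0.8,0],[4,0,0,0],[4,0,0,0],[4,0,0,0],[4,0,0,0],[0,0,0,0],[0,0,0,0]],
], jaw=0)

```text
clock: 10.55
tool_pos: [0.4844, 0.3591, 0.1824]
orientation: [134.5, 90.0, -41.5]
force: [0.1, 0.1, 1.0]
opening: 0.0008
```

```bash
python3 st.py
```

```text
t 10.55 spin -0.001 tcp-case cm [-11.84  13.69   9.54] F [0.1 0.1 1. ] op 0.0008 j [ 55.  16. -12.   0. -62. -51.] zdir -1.0
```

>>> move_arm([
  [[2.5,-0.2,0.1,0],[2.5,0,0,0],[2,0,0,0],[1.7,0,0,0],[0,0,0,0],[0,0,0,0]],
])

```text
clock: 11.15
tool_pos: [0.484, 0.3628, 0.0966]
orientation: [-142.0, 89.8, 42.1]
force: [-0.2, -0.5, 1.3]
opening: 0.0006
```

```bash
python3 st.py
```

```text
t 11.15 spin -0.0 tcp-case cm [-11.86  14.06   0.96] F [-0.2 -0.5  1.3] op 0.0006 j [ 55.  20. -18.   0. -51. -51.] zdir -1.0
```

>>> move_arm([
  [[0,0,-0.6,0],[0,0,-0.6,0],[0,0,-0.6,0],[0,0,-0.5,0],[0,0,-0.5,0],[0,0,-0.4,0]],
])

```text
clock: 11.75
tool_pos: [0.5146, 0.3638, 0.0935]
orientation: [30.0, 89.9, -146.0]
force: [-1.9, 1.1, -2.5]
opening: 0.0007
```

```bash
python3 st.py
```

```text
t 11.75 spin -0.001 tcp-case cm [-8.79 13.94  0.65] F [-1.9  1.1 -2.5] op 0.0007 j [ 53.  23. -15.  -0. -53. -49.] zdir -1.0
```

>>> move_arm([
  [[0,0,-0.3,0],[0,0,-0.3,0],[0,0,-0.3,0],[0,0,-0.3,0],[0,0,-0.2,0],[0,0,0,0]],
])

```text
clock: 12.35
tool_pos: [0.5293, 0.3654, 0.0943]
orientation: [-151.3, 89.9, 32.8]
force: [1.1, -0.2, -0.4]
opening: 0.0004
```

```bash
python3 st.py; python3 - <<'E'
from h import *
for n in('top','wrist'):
    p,d,P=cloud(n); hsv=cv2.cvtColor(p,cv2.COLOR_RGB2HSV); c=tocase(P)*100
    m=((hsv[...,0]<6)|(hsv[...,0]>174))&(hsv[...,1]>130)&(abs(c[...,0]+6)<14)&(abs(c[...,1]-12)<8)&(c[...,2]>-3)
    print(n,m.sum(), np.percentile(c[m],[3,50,97],axis=0) if m.any() else '')
E
```

```text
t 12.35 spin -0.001 tcp-case cm [-7.32 14.    0.73] F [ 1.1 -0.2 -0.4] op 0.0004 j [ 52.  24. -13.   0. -53. -48.] zdir -1.0
top 105 [[-6.40672255 10.06219341  1.44392447]
 [-5.05361343 11.14507427  1.89923911]
 [-4.21436258 12.18931235  8.48745493]]
wrist 2036 [[-5.68663892 10.14968428  1.49336284]
 [-5.0576     11.34273031  1.92948999]
 [-4.27497352 12.58935296  7.80356645]]
```

>>> move_arm([
  [[0,0,-0.3,0],[0,0,-0.3,0],[0,0,-0.2,0],[0,0,-0.2,0],[0,0,0,0]],
])

```text
clock: 12.95
tool_pos: [0.5366, 0.3655, 0.0937]
orientation: [13.9, 89.8, -162.1]
force: [-10.8, 0.4, 4.5]
opening: 0.0006
```

```bash
cat > k.py <<'E'
from h import *
for n in('top','wrist'):
    p,d,P=cloud(n); hsv=cv2.cvtColor(p,cv2.COLOR_RGB2HSV); c=tocase(P)*100
    m=((hsv[...,0]<6)|(hsv[...,0]>174))&(hsv[...,1]>130)&(abs(c[...,0]+6)<14)&(abs(c[...,1]-12)<8)&(c[...,2]>-3)&(c[...,2]<4)
    print(n,m.sum(), np.percentile(c[m],[3,50,97],axis=0).round(2).tolist() if m.any() else '')
    cv2.imwrite(f'pics/{n}k.png',p[...,::-1])
E
python3 st.py; python3 k.py
```

```text
t 12.95 spin -0.001 tcp-case cm [-6.59 13.96  0.67] F [-10.8   0.4   4.5] op 0.0006 j [ 51.  24. -12.  -0. -54. -47.] zdir -1.0
top 100 [[-4.95, 10.3, 0.99], [-4.43, 11.37, 1.35], [-3.62, 12.43, 1.71]]
wrist 1944 [[-5.06, 10.29, 0.99], [-4.44, 11.47, 1.4], [-3.7, 12.73, 1.58]]
```

>>> move_arm([
  [[0,0,-0.2,0],[0,0,-0.2,0],[0,0,0,0],[0,0,0,0]],
])

```text
clock: 13.45
tool_pos: [0.5373, 0.3655, 0.0936]
orientation: [13.3, 89.5, -162.7]
force: [-24.7, 1.9, 12.7]
opening: 0.0004
```

```bash
python3 st.py; python3 k.py
```

```text
t 13.45 spin -0.001 tcp-case cm [-6.52 13.95  0.66] F [-24.7   1.9  12.7] op 0.0004 j [ 51.  25. -12.  -0. -54. -47.] zdir -1.0
top 102 [[-4.95, 10.28, 0.93], [-4.42, 11.37, 1.34], [-3.63, 12.62, 1.64]]
wrist 1938 [[-5.05, 10.29, 0.97], [-4.41, 11.45, 1.38], [-3.67, 12.72, 1.57]]
```

Firm stop: the force rose from 11 to 25 N and the knob hasn't moved. I back straight off, then go up and clear.

>>> move_arm([
  [[0,0,0.6,0],[0,0,1,0],[0,0,1.5,0],[0,0,1.5,0],[0,0,1,0],[-3,0,0,0],[-4,0,0,0],[-4,0,0,0]],
])

```text
clock: 14.35
tool_pos: [0.4863, 0.3619, 0.2052]
orientation: [75.3, 90.0, -100.6]
force: [0.1, 1.6, -0.2]
opening: 0.0004
```

>>> move_arm([
  [[-4,0,0,0],[-4,0,0,0],[-4,-2,1,0],[0,-2,2,0],[0,0,2,0],[0,0,0,0],[0,0,0,0]],
])

```text
clock: 15.05
tool_pos: [0.4337, 0.3986, 0.3244]
orientation: [-143.5, 90.0, 40.6]
force: [-0.4, -0.1, 0.6]
opening: 0.0006
```

```bash
python3 st.py; python3 k.py; python3 - <<'E'
from h import *
p,d,P=cloud('scene'); hsv=cv2.cvtColor(p,cv2.COLOR_RGB2HSV)
a=cv2.imread('pics/topk.png')[80:380,80:400]; b=p[60:460,180:580,::-1]
cv2.imwrite('pics/f.png',np.hstack([cv2.resize(a,(400,375)),cv2.resize(b,(400,375))]))
p,d,P=cloud('top'); hsv=cv2.cvtColor(p,cv2.COLOR_RGB2HSV); c=tocase(P)*100
m=(abs(c[...,1])<3)&(c[...,2]>19)&(c[...,2]<23)&(abs(c[...,0])<8); print('bar',c[m].mean(0),m.sum())
b=c[m].mean(0); print('angle',np.degrees(np.arctan2(b[2]-.4,-b[0]))-2.5)
E
```

```text
t 15.05 spin 0.0 tcp-case cm [-16.61  17.99  23.74] F [-0.4 -0.1  0.6] op 0.0006 j [ 62.  10.  -1.   0. -79. -57.] zdir -1.0
top 188 [[-4.98, 10.34, 0.94], [-4.38, 12.31, 1.39], [-3.62, 14.34, 1.7]]
wrist 633 [[-5.09, 10.44, 1.01], [-4.55, 12.38, 1.4], [-3.78, 14.45, 1.61]]
bar [-1.39888932e+00 -5.62891465e-03  2.08553971e+01] 314
angle 83.58778780804835
```

View pics/f.png

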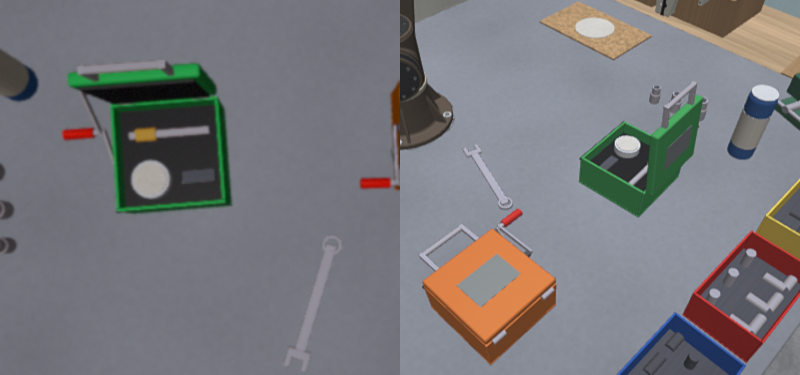

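In the final top and scene crops the green lid is up, the knob (78,133) has stayed back, the orange case is shut and the arm is clear.

```bash
python3 -c "
from h import *
print(close_job())"
```

```text
the job is handed in; nothing more can be done
None
```

The green case's lid is up and locked by its stay, and the orange case was left shut. I handed the job in at about 15 s on the robot's clock, out of 51 s allowed.

- **Lid:** I gripped the steel bar, raised the lid along its arc to about 79° and let go. It stood by itself.
- **Stay:** I pushed the red knob back about 26 mm, a little under the 30 mm you gave. There it met a firm stop: the push rose from 11 to 25 N with no further movement.
- **Last checks, with the arm clear:** The knob had stayed at the stop. The lid measured about 83.6°, higher than before the push. By a rough estimate of where the links pivot, the elbow lies past straight.
- **Not checked:** I could not read the stay's joint angle directly, so the lock is judged from the firm stop and the camera measurements. No check I made failed.

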